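# Unstack the mounted lino blocks into their registration jigs

## Robot

A 6-joint arm with a two-finger parallel gripper is mounted at the origin on a cart in front of the work surface, level with it; the furniture and walls round the work are solid. World frame = base frame: x ahead of the robot, y to its left, z up, the work surface at z = 0. Lengths are in m, angles in rad, forces in N, time in s.
With the tool pointing down it reaches from about 0.25 to 0.725 m from the base axis. Payload 9.7 kg.
Tool frame: the origin (TCP) lies midway between the tips of the shut fingers; the grasp point (between the pads) lies hold_point_z behind it (hold_point_z is the distance from the TCP to the grasp point, in m); z points along the fingers, y is the line along which they close (so a half turn about z gives the same grasp; the last joint's range is limited). The gripper opens to 85 mm and grips with 20 to 120 N. Pads are 22 mm wide; open, the fingers measure 114 mm over their backs; the gripper's body (76 mm by 85 mm) begins 54 mm behind the grasp point. The pads swing forward as they close: fully open they stand 13 mm farther back than shut.
Start: joints at [-1.157, 0.087, 0.176, 1.66, 0, 1.571], TCP at [0.221, -0.504, 0.231] pointing down, gripper open.
Joint ranges: [-3.13, 3.13], [-0.85, 1.81], [-1.15, 1.24], [-2.2, 2.28], [-1.44, 1.52], [-3.14, 3.14]. Speed limits (rad/s): [2.22, 2.22, 2.57, 3.14, 3.14, 3.14].

## Interface

Orientations are given as a rotation vector (axis times angle).
In Python, from plant import * gives the robot as it stands.
- The arm moves only by the tool send_rows, never from a script. Its argument "steps" is a list of rows, each an object with "hand": the finger opening in m, from 0 to 0.0854; "delta_pos": the shift along the world's x, y, z in m, a list of three; "turn": the turn about the world's z in rad. A call has 1 to 12 rows; each row is the pose to reach, as a shift and turn from the pose commanded when the call began; what a row does not reach only later rows make up. A row lasts 1/8 s, in which the tool goes at most 62.5 mm and 10.7 degrees, less where a joint would pass 70% of its speed; a pose out of reach is approached as far as the arm can. A call with a gripper value outside its range is refused whole. The fingers move at their own pace and stop on an object; "force" is the grip in N (left out, the last holds). Time passes only in rows, so rows that repeat a pose let the fingers close. It gives the time, the measured TCP pose, the force, the opening and the grip force at its end, in the units of the state.
- observe(): the state, without advancing time (a new reading comes with each control period).
- snapshot(name): name is "scene" or "top"; returns a dict with "color" (480x640x3 uint8, red, green, blue), "vfov" (degrees; the focal length in pixels is half the picture's height over the tangent of half this angle, whatever the lens; pixels are square), "cx", "cy" (the principal point, pixels), "k1" (the pictures are not rectified: a ray, as slopes to the right and down, at radius r is drawn at 1 + k1 r^2 times it, then the intrinsics apply), "view" (4x4, takes a point from world to camera coordinates). Camera axes: x right, y up, looking along -z (the intrinsics and any distortion apply to the point x, -y, -z); pixel columns grow to the right and rows downward; lengths in m; the calibration is good to about 2 mm. A picture is of the moment at which its call begins. There is no depth.
- hand_in(): hands the job in; it is judged then, once.
The state is a dict: "clock": time; "joint_positions": joint angles; "dq": joint speeds; "joint_torque": joint torques, N m; "tcp_pos": TCP position; "tcp_rot": TCP orientation; "force": force on the tool from outside, world axes, zero at the start; "wrist_torque": the same for the moment, N m; "grip_width": finger opening in m; "grasp_force": force on a finger pad.
Only numpy, scipy, OpenCV 4.12 (cv2) and the standard library are available. Lean on these libraries where they do the work, as an engineer would, in place of code of your own. Each camera call takes 0.05 s, during which the arm holds its last target. There are 200 camera calls.

## Task

The freshly mounted lino blocks have been pressed flat in a stack under the brass weight. Take the stack apart from the top, one piece after another: stand the weight in the middle of the pile of cut card, then lay each block flat, face up, inside the window of the registration jig that is cut to its size (either way round will do). Leave the baren that lies among them where it is.

Things in the scene. Friction and masses are not known exactly. Their poses are not given: they have to be found in the camera images.
- brass_weight: Plain brass weight, 47 mm diameter, 61 mm high, with a knob on top; about 0.5 to 0.8 kg; at the start the top of the stack. Straight-sided round body about 44 to 47 mm wide in the lower 30 mm: grasp it there (its collision shape tapers evenly from the shoulder to the knob, so the knob is slippery). Origin: centre of its underside; z up. 
- block_small: Small square lino block glued to a wooden mount, brown face with a carved relief up, all 23 mm high. 52 x 52 mm, about 60 g; carved with one rosette. Third from the bottom of the stack, under the weight. Origin: centre of its underside; z up. x and y along its sides.
- block_medium: Medium oblong lino block glued to a wooden mount, brown face with a carved relief up, all 23 mm high. 58 mm (its x) by 82 mm (its y), about 90 g; carved with a lattice. Second from the bottom of the stack. Origin: centre of its underside; z up. 
- block_long: Long lino block glued to a wooden mount, brown face with a carved relief up, all 23 mm high. 64 mm (its x) by 114 mm (its y), about 140 g; carved with three rosettes. Bottom of the stack, lying on the cutting mat. The pieces of the stack lie centred on one another within 3 mm and with their sides nearly parallel. Origin: centre of its underside; z up. 
- jig_small_floor (a point): Fixed registration jig: 4 mm dark hardboard sole, pale wooden frame round a window, steel paper stops at its +y end. Outside 88 x 96 mm (x by y), window 62 x 62 mm (central), cut for the small square block with 5 mm of play all round. Frame top 6 mm above the window's floor (low stops 3 mm more): a seated block stands 17 mm proud. Point: centre of the window's floor; y along the window, z up.
- jig_medium_floor (a point): Fixed registration jig: 4 mm dark hardboard sole, pale wooden frame round a window, steel paper stops at its +y end. Outside 94 x 126 mm (x by y), window 68 x 92 mm (central), cut for the medium block with 5 mm of play all round. Frame top 6 mm above the window's floor (low stops 3 mm more): a seated block stands 17 mm proud. Point: centre of the window's floor; y along the window, z up.
- jig_long_floor (a point): Fixed registration jig: 4 mm dark hardboard sole, pale wooden frame round a window, steel paper stops at its +y end. Outside 100 x 158 mm (x by y), window 74 x 124 mm (central), cut for the long block with 5 mm of play all round. Frame top 6 mm above the window's floor (low stops 3 mm more): a seated block stands 17 mm proud. Point: centre of the window's floor; y along the window, z up.
- card_top (a point): Fixed pile of cut cream card, 96 x 128 mm, 18 mm high, lying on the mat. This point is the centre of its top face, z up.
- baren: Baren (hand printing pad): round wooden disc 103 mm across with a bridge handle, 43 mm high; loose bystander, not to be moved. Jigs, pile, stack and baren lie on a dark cutting mat (top at z = 0.003), turned up to 0.3 rad either way from the world's axes, and change places among six spots from run to run. Origin: centre of its underside; z up. 
Mind the look-alikes: they are no part of the job. What is shaped like the brass_weight but blue or turquoise is not meant.

How it is judged:
On the way, in this order (a step that is already met when the one before it is completed fails the run):
1. the brass weight stands released in the middle of the card pile (horizontal distance between brass_weight and card_top below 0.02 m and z of brass_weight in the frame of card_top between -0.004 and 0.004 m and angle between brass_weight's own z axis and vertical below 0.1 rad and linear speed of brass_weight below 0.03 m/s and contact force between the fingers and brass_weight below 0.2 N), for 0.2 s.
2. the small block lies released on the floor of its jig's window (horizontal distance between block_small and jig_small_floor below 0.01 m and z of block_small in the frame of jig_small_floor between -0.003 and 0.003 m and angle between block_small's own z axis and vertical below 0.08 rad and linear speed of block_small below 0.03 m/s and contact force between the fingers and block_small below 0.2 N), for 0.2 s.
3. the medium block lies released on the floor of its jig's window (horizontal distance between block_medium and jig_medium_floor below 0.01 m and z of block_medium in the frame of jig_medium_floor between -0.003 and 0.003 m and angle between block_medium's own z axis and vertical below 0.08 rad and linear speed of block_medium below 0.03 m/s and contact force between the fingers and block_medium below 0.2 N), for 0.2 s.
4. the long block lies released on the floor of its jig's window (horizontal distance between block_long and jig_long_floor below 0.01 m and z of block_long in the frame of jig_long_floor between -0.003 and 0.003 m and angle between block_long's own z axis and vertical below 0.08 rad and linear speed of block_long below 0.03 m/s and contact force between the fingers and block_long below 0.2 N), for 0.2 s.
At the end, for the whole second after the job is handed in: The brass weight stands upright on the card pile within 20 mm of its middle; the small, medium and long block each lie flat, face up, at rest on the floor (within 3 mm) of the window of their own jig, within 10 mm of its centre (horizontal distance between brass_weight and card_top below 0.02 m and z of brass_weight in the frame of card_top between -0.004 and 0.004 m and angle between brass_weight's own z axis and vertical below 0.1 rad and linear speed of each of brass_weight, block_small, block_medium, block_long below 0.03 m/s and horizontal distance between block_small and jig_small_floor below 0.01 m and z of block_small in the frame of jig_small_floor between -0.003 and 0.003 m and angle between each of block_small, block_medium, block_long's own z axis and vertical below 0.08 rad and horizontal distance between block_medium and jig_medium_floor below 0.01 m and z of block_medium in the frame of jig_medium_floor between -0.003 and 0.003 m and horizontal distance between block_long and jig_long_floor below 0.01 m and z of block_long in the frame of jig_long_floor between -0.003 and 0.003 m); the robot touches nothing.
It fails at once if the baren is moved by more than 30 mm (distance of baren from where it was at the start of the episode above 0.03 m).
It also fails if it takes over 109 s, if anything falls off the work surface, if the arm or the gripper's body presses on something with over 40 N, if the wrist force passes 120 N, or if a joint passes its speed limit or range.

## Working session

There is one attempt and no reset: what is moved stays moved. The work goes in short steps, Python scripts to look and compute and a tool call to move; the robot and the scene stay as the last step left them, time stands still between calls to the robot, and variables do not carry over. Pictures are saved under pics/ and viewed, at most 14 in all, crops included, and the job is handed in when it is done.

Besides the shell and the picture viewer there is one more tool, called after "Emit:" by a JSON object that holds its "fn" and its "kwargs". send_rows: Moves the arm, as the interface text tells. Its arguments: {"type":"object","properties":{"steps":{"type":"array","items":{"type":"object","properties":{"hand":{"type":"number"},"delta_pos":{"type":"array","items":{"type":"number"}},"turn":{"type":"number"}}}},"force":{"type":"number"}},"required":["steps"]}

```bash
ls; mkdir -p pics; python3 - <<'E'
from plant import *
import cv2,pickle
d={}
for n in("scene","top"):
    s=snapshot(n); d[n]=s; cv2.imwrite(f"pics/{n}0.png",s["color"][:,:,::-1]); print(n,s["vfov"],s["cx"],s["cy"],s["k1"],s["view"])
pickle.dump(d,open("s0.pkl","wb"))
print(observe())
E
```

```text
pics
scene 52.70290011653663 321.66420154873987 240.6973758159709 0.015383022580107654 [[-0.83276166 -0.55338862 -0.01640273  0.48307572]
 [ 0.37845122 -0.59063326  0.71268999 -0.34254182]
 [-0.40408253  0.58729327  0.70128733 -0.61258957]
 [ 0.          0.          0.          1.        ]]
top 57.76426195257365 320.3601118511868 245.97153318260797 -0.03740216499599448 [[-0.00331379 -0.99947291 -0.03229419 -0.07627043]
 [ 0.99554016 -0.00634206  0.09412532 -0.63676509]
 [-0.09428052 -0.03183825  0.99503644 -0.96715128]
 [ 0.          0.          0.          1.        ]]
{'clock': 0.1, 'joint_positions': array([-1.15700311e+00,  8.74236459e-02,  1.75212628e-01,  1.65978583e+00,
        9.40134640e-06,  1.57083500e+00]), 'dq': array([ 0.00014113, -0.00075422,  0.00204049,  0.00134314, -0.00040355,
       -0.00114923]), 'joint_torque': array([-1.78676277e-03, -5.21563661e+01,  4.65652585e+01,  1.59914733e-02,
       -1.16110641e-07,  2.90041203e-05]), 'tcp_pos': array([ 0.22106956, -0.50339842,  0.23064337]), 'tcp_rot': array([-3.07345304e+00, -6.45056356e-01,  3.72826622e-04]), 'force': array([-0.15892493,  0.5269406 ,  0.14446979]), 'wrist_torque': array([-0.02772418, -0.05210378, -0.03314632]), 'grasp_force': 0.0, 'grip_width': 0.0856419461665114}
```

View pics/top0.png

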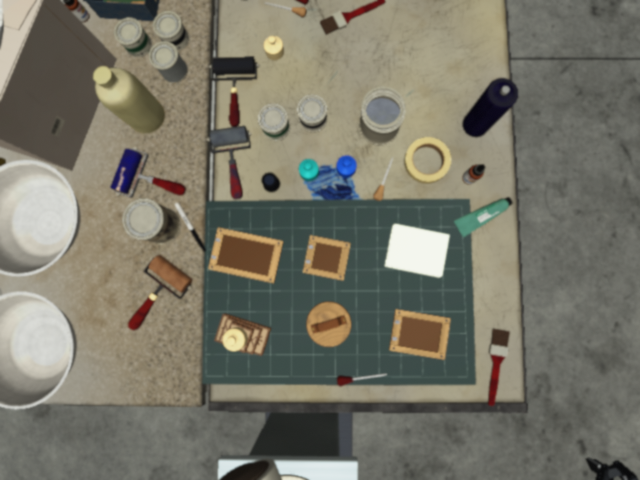

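View pics/scene0.png

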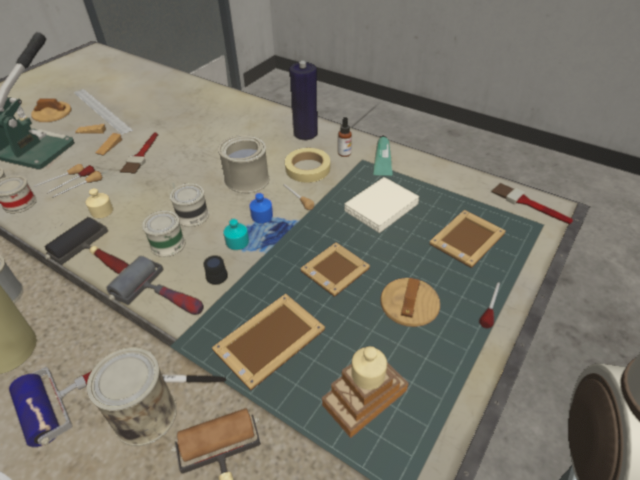

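Candidates for the brass weight in the top view: a cream weight on the stack at (233,341), a cream look-alike bottle at (273,45), teal (308,168) and blue (346,166). The first one stands on the block stack, so I choose it. The jigs are at (246,255) long, (326,258) small and (420,334) medium. The card is at (418,250) and the baren at (328,324).

```bash
cat > h.py <<'E'
import numpy as np, cv2
def K(s):
    f=240/np.tan(np.radians(s["vfov"])/2); return np.array([[f,0,s["cx"]],[0,f,s["cy"]],[0,0,1]])
def ray(s,uv):
    p=cv2.undistortPoints(np.asarray(uv,float).reshape(-1,1,2),K(s),np.array([s["k1"],0,0,0.])).reshape(-1,2)
    R=s["view"][:3,:3];t=s["view"][:3,3]
    return -R.T@t,(np.c_[p[:,0],-p[:,1],-np.ones(len(p))])@R
def onz(s,uv,z):
    o,d=ray(s,uv); return (o+d*((z-o[2])/d[:,2])[:,None])[:,:2]
def proj(s,P):
    c=np.atleast_2d(P)@s["view"][:3,:3].T+s["view"][:3,3]; q=np.c_[c[:,0],-c[:,1],-c[:,2]]
    return cv2.projectPoints(q,np.zeros(3),np.zeros(3),K(s),np.array([s["k1"],0,0,0.]))[0].reshape(-1,2)
def rect(s,cnt,z):
    (c,(w,h),a)=cv2.minAreaRect((onz(s,cnt.reshape(-1,2),z)*1000).astype(np.float32))
    if w>h: w,h,a=h,w,a+90   # h long side; its direction = a+90
    y=(a+90+90)%180-90       # long-side angle from world x, deg
    y = y if y>0 else y+180
    return np.round([c[0],c[1],w,h,y-90],1)  # mm, yaw deg of long side from world y
def comps(s,z=.003,minA=60):
    im=s["color"]; hsv=cv2.cvtColor(im,cv2.COLOR_RGB2HSV)
    mat=((hsv[...,0]>75)&(hsv[...,0]<115)&(hsv[...,1]>35)&(hsv[...,2]<140))
    return hsv,mat
E
python3 - <<'E'
import pickle; from h import *
d=pickle.load(open("s0.pkl","rb")); s=d["top"]; im=s["color"]
hsv=cv2.cvtColor(im,cv2.COLOR_RGB2HSV)
for p in [(300,300),(246,231),(246,255),(326,258),(418,250),(328,310),(233,341),(260,350),(240,320),(255,340),(266,335),(273,45)]: print(p,hsv[p[1],p[0]])
m=((hsv[...,0]<60)&(hsv[...,2]>70)).astype(np.uint8)*255
m[:203]=0;m[380:]=0;m[:,:206]=0;m[:,470:]=0
cs,_=cv2.findContours(m,cv2.RETR_EXTERNAL,cv2.CHAIN_APPROX_NONE)
for c in cs:
    if cv2.contourArea(c)>300: print(cv2.boundingRect(c),[list(map(float,rect(s,c,z))) for z in(.013,.021,.026)])
a=cv2.resize(im[305:365,205:285],None,fx=5,fy=5,interpolation=cv2.INTER_CUBIC)
t=d["scene"]["color"]; b=cv2.resize(t[340:440,315:415],(375,375),interpolation=cv2.INTER_CUBIC)
o=np.zeros((375,780,3),np.uint8);o[:300,:400]=a;o[:,402:777]=b;cv2.imwrite("pics/c1.png",o[:,:,::-1])
E
```

```text
(300, 300) [82 50 77]
(246, 231) [76 38 73]
(246, 255) [ 13 148 100]
(326, 258) [ 13 142 106]
(418, 250) [ 38   8 246]
(328, 310) [ 17 129 176]
(233, 341) [ 25  69 239]
(260, 350) [ 17  85 189]
(240, 320) [ 13 135  85]
(255, 340) [ 16  95 159]
(266, 335) [ 16  97 152]
(273, 45) [ 24  85 224]
(214, 313, 57, 44) [[430.4, 103.8, 81.2, 121.4, -17.7], [431.3, 102.1, 80.6, 120.5, -17.7], [431.9, 101.0, 80.1, 119.9, -17.7]]
(388, 308, 64, 53) [[435.3, -304.0, 100.7, 133.1, -9.9], [436.2, -302.5, 99.9, 132.1, -9.9], [436.7, -301.5, 99.4, 131.4, -9.9]]
(305, 301, 47, 47) [[458.6, -95.7, 104.3, 105.4, -0.1], [459.3, -95.8, 103.4, 104.5, -0.1], [459.7, -95.9, 102.9, 104.0, -0.1]]
(302, 234, 50, 48) [[611.5, -92.2, 94.9, 102.3, -11.3], [610.9, -92.4, 94.2, 101.4, -11.3], [610.6, -92.5, 93.7, 100.9, -11.3]]
(207, 226, 77, 59) [[618.8, 97.3, 107.3, 165.0, -12.3], [618.2, 95.6, 106.4, 163.7, -12.3], [617.8, 94.6, 105.9, 162.8, -12.3]]
(384, 223, 66, 55) [[627.1, -301.7, 106.1, 136.8, -11.7], [626.4, -300.2, 105.2, 135.7, -11.7], [626.0, -299.2, 104.7, 135.1, -11.7]]
```

View pics/c1.png

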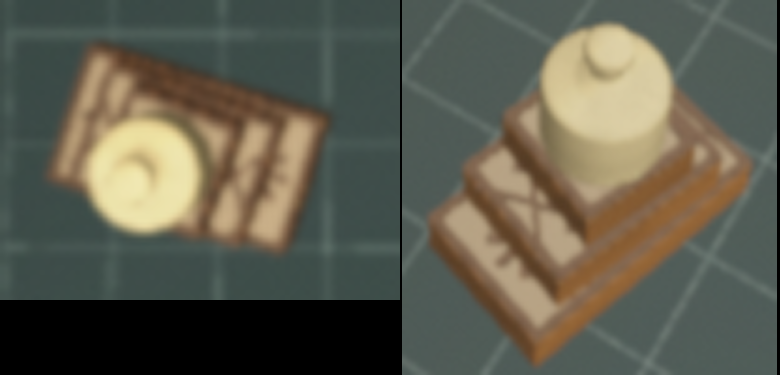

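The crop confirms it: a cream-brass weight with a knob stands on the three blocks, with its knob at about (231.6,341) in the top view and (369.9,353.3) in the scene view.

```bash
python3 - <<'E'
import pickle, plant; from h import *
print([k for k in dir(plant) if k[0]!='_'], getattr(plant,'hold_point_z',None))
d=pickle.load(open("s0.pkl","rb")); s=d["top"]; t=d["scene"]
def tri(a,b):
    A=[];B=[]
    for S,p in((s,a),(t,b)):
        o,v=ray(S,[p]); v=v[0]/np.linalg.norm(v[0]); M=np.eye(3)-np.outer(v,v); A.append(M);B.append(M@o)
    x=np.linalg.lstsq(np.vstack(A),np.hstack(B),rcond=None)[0]; return x,[np.linalg.norm(A[i]@x-B[i]) for i in(0,1)]
print(tri((231.6,341),(369.9,353.3)))
C=ray(s,[(0,0)])[0]; print("cam",C)
c=np.array([(93,43),(328,112),(288,250),(50,180)])/5+[205,305]
p=onz(s,c,.026); print(p.mean(0),p)
# body circle: weight mask
hsv=cv2.cvtColor(s["color"],cv2.COLOR_RGB2HSV); m=((hsv[...,2]>205)&(hsv[...,0]<40)).astype(np.uint8); m[:310]=0;m[365:]=0;m[:,:215]=0;m[:,262:]=0
c=max(cv2.findContours(m,0,1)[0],key=cv2.contourArea); cc,r=cv2.minEnclosingCircle(c); print(cc,r,onz(s,[cc],.105))
# predicted jig centers with near-wall bias correction, height mid
for n,xy,z in(("S",(611.5,-92.2),10),("M",(435.3,-304.),10),("L",(618.8,97.3),10),("card",(626.4,-300.2),18)):
    v=np.array(xy)/1e3; print(n, v+ (v-C[:2])/(C[2]-.01)*z/2000)
# scene: outlines
hs=cv2.cvtColor(t["color"],cv2.COLOR_RGB2HSV); m=((hs[...,0]<60)&(hs[...,2]>70)&((hs[...,1]>40)|(hs[...,2]>200))).astype(np.uint8)
for n,q,z in(("S",(.611,-.092),.013),("M",(.435,-.304),.013),("L",(.619,.097),.013),("card",(.627,-.301),.021)): print(n,proj(t,[*q,z]))
E
```

```text
['MotionError', 'hand_in', 'hold_point_z', 'observe', 'snapshot'] 0.0187
(array([0.43366074, 0.10025865, 0.12426719]), [np.float64(0.0005862253486758633), np.float64(0.0005862253486763457)])
cam [ 0.54248895 -0.11106103  1.01982339]
[0.43645652 0.09753428] [[0.48285386 0.14244717]
 [0.45187165 0.03426591]
 [0.39013068 0.05208457]
 [0.42096988 0.16133948]]
(233.2277069091797, 339.61737060546875) 10.848652839660645 [[0.43364709 0.10114592]]
S [ 0.6118417  -0.09210661]
M [ 0.43476927 -0.30495531]
L [0.61917784 0.09833167]
card [ 0.62714785 -0.30188569]
S [[335.03490338 266.25539744]]
M [[467.98268376 235.1747753 ]]
L [[269.13910768 335.83583525]]
card [[381.61682854 199.44603737]]
```

Emit:
{"fn": "send_rows", "kwargs": {"steps": [{"delta_pos":[0.02,0.05,0],"turn":0.1,"hand":0.085},{"delta_pos":[0.04,0.11,0],"turn":0.25,"hand":0.085},{"delta_pos":[0.06,0.17,0],"turn":0.4,"hand":0.085},{"delta_pos":[0.08,0.23,0],"turn":0.55,"hand":0.085},{"delta_pos":[0.1,0.29,0],"turn":0.7,"hand":0.085},{"delta_pos":[0.12,0.35,0],"turn":0.8,"hand":0.085},{"delta_pos":[0.14,0.41,0],"turn":0.869,"hand":0.085},{"delta_pos":[0.165,0.47,0],"turn":0.869,"hand":0.085},{"delta_pos":[0.185,0.53,0],"turn":0.869,"hand":0.085},{"delta_pos":[0.205,0.58,0],"turn":0.869,"hand":0.085},{"delta_pos":[0.213,0.604,0],"turn":0.869,"hand":0.085},{"delta_pos":[0.213,0.604,0],"turn":0.869,"hand":0.085}], "force": 60}}

```text
clock: 1.6
tcp_pos: [0.4341, 0.1018, 0.2305]
tcp_rot: [-2.514, -1.883, 0.002]
force: [0.4, -0.2, -0.1]
grip_width: 0.085
grasp_force: 0.0
```

Emit:
{"fn": "send_rows", "kwargs": {"steps": [{"delta_pos":[0,-0.001,-0.04],"turn":0,"hand":0.085},{"delta_pos":[0,-0.001,-0.08],"turn":0,"hand":0.085},{"delta_pos":[0,-0.001,-0.115],"turn":0,"hand":0.085},{"delta_pos":[0,-0.001,-0.14],"turn":0,"hand":0.085},{"delta_pos":[0,-0.001,-0.154],"turn":0,"hand":0.085},{"delta_pos":[0,-0.001,-0.154],"turn":0,"hand":0.085},{"delta_pos":[0,-0.001,-0.154],"turn":0,"hand":0.03},{"delta_pos":[0,-0.001,-0.154],"turn":0,"hand":0.03},{"delta_pos":[0,-0.001,-0.154],"turn":0,"hand":0.03},{"delta_pos":[0,-0.001,-0.154],"turn":0,"hand":0.03},{"delta_pos":[0,-0.001,-0.154],"turn":0,"hand":0.03},{"delta_pos":[0,-0.001,-0.154],"turn":0,"hand":0.03}]}}

```text
clock: 3.1
tcp_pos: [0.4341, 0.0997, 0.0784]
tcp_rot: [-2.517, -1.88, -0.001]
force: [-4.7, -0.5, 6.5]
grip_width: 0.0443
grasp_force: 60.8
```

Emit:
{"fn": "send_rows", "kwargs": {"steps": [{"delta_pos":[0,0,0.01],"turn":0,"hand":0.03},{"delta_pos":[0,0,0.03],"turn":0,"hand":0.03},{"delta_pos":[0,0,0.06],"turn":0,"hand":0.03},{"delta_pos":[0,0,0.09],"turn":0,"hand":0.03},{"delta_pos":[0,0,0.1],"turn":0,"hand":0.03},{"delta_pos":[0,0,0.1],"turn":0,"hand":0.03}]}}

```text
clock: 3.85
tcp_pos: [0.4343, 0.0994, 0.1771]
tcp_rot: [2.517, 1.88, -0.0]
force: [0.2, -0.4, -8.4]
grip_width: 0.0447
grasp_force: 63.1
```

```bash
python3 - <<'E'
from plant import *; from h import *
import pickle
o=observe();print(o["tcp_pos"],o["force"],o["grip_width"])
d={n:snapshot(n) for n in("top","scene")}; pickle.dump(d,open("s1.pkl","wb"))
t=d["scene"]["color"]; b=cv2.resize(t[250:440,300:470],(510,570),interpolation=cv2.INTER_CUBIC)
cv2.imwrite("pics/c2.png",b[:,:,::-1])
E
```

```text
[0.43425711 0.09943551 0.17706582] [ 0.20679371 -0.42940708 -8.38458101] 0.04470763484827246
```

View pics/c2.png

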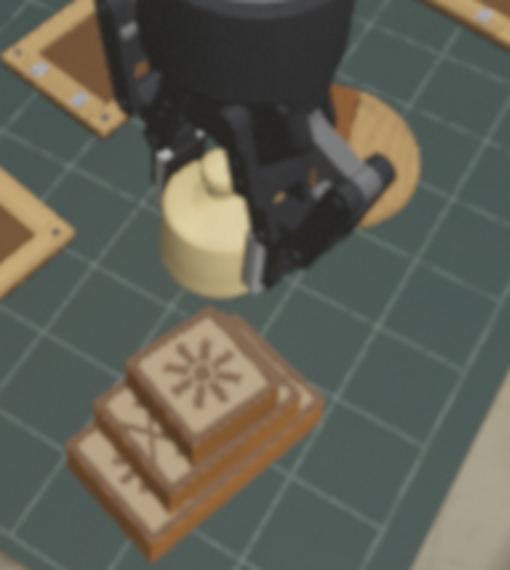

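Emit:
{"fn": "send_rows", "kwargs": {"steps": [{"delta_pos":[0.01,-0.02,0],"turn":0,"hand":0.03},{"delta_pos":[0.03,-0.06,0],"turn":0,"hand":0.03},{"delta_pos":[0.05,-0.105,0],"turn":0,"hand":0.03},{"delta_pos":[0.07,-0.15,0],"turn":0,"hand":0.03},{"delta_pos":[0.093,-0.195,0],"turn":0,"hand":0.03},{"delta_pos":[0.115,-0.24,0],"turn":0,"hand":0.03},{"delta_pos":[0.137,-0.285,0],"turn":0,"hand":0.03},{"delta_pos":[0.159,-0.33,0],"turn":0,"hand":0.03},{"delta_pos":[0.178,-0.37,0],"turn":0,"hand":0.03},{"delta_pos":[0.19,-0.394,0],"turn":0,"hand":0.03},{"delta_pos":[0.193,-0.401,0],"turn":0,"hand":0.03},{"delta_pos":[0.193,-0.401,0],"turn":0,"hand":0.03}]}}

```text
clock: 5.45
tcp_pos: [0.6268, -0.3014, 0.1757]
tcp_rot: [-2.516, -1.878, 0.002]
force: [-0.5, 0.2, -8.8]
grip_width: 0.0446
grasp_force: 63.8
```

```bash
python3 - <<'E'
from plant import *; from h import *
import pickle
d={n:snapshot(n) for n in("top","scene")}; pickle.dump(d,open("s2.pkl","wb"))
o=observe();print(o["tcp_pos"],o["tcp_rot"])
a=cv2.resize(d["top"]["color"][295:365,200:285],(510,420),interpolation=cv2.INTER_CUBIC)
cv2.imwrite("pics/c3.png",a[:,:,::-1])
b=cv2.resize(d["scene"]["color"][340:440,315:415],(600,600),interpolation=cv2.INTER_CUBIC)
cv2.imwrite("pics/c4.png",b[:,:,::-1])
E
```

```text
[ 0.62684794 -0.30066235  0.1768837 ] [-2.51582191e+00 -1.87979957e+00  4.16835250e-04]
```

View pics/c3.png

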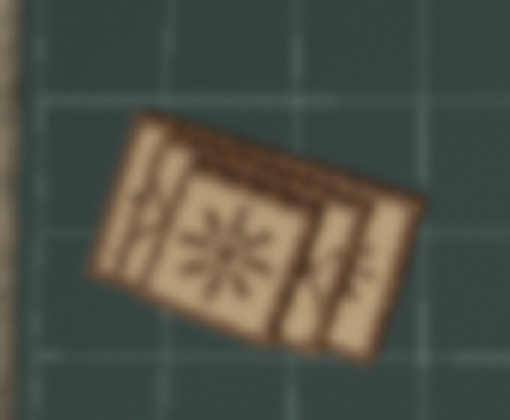

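View pics/c4.png

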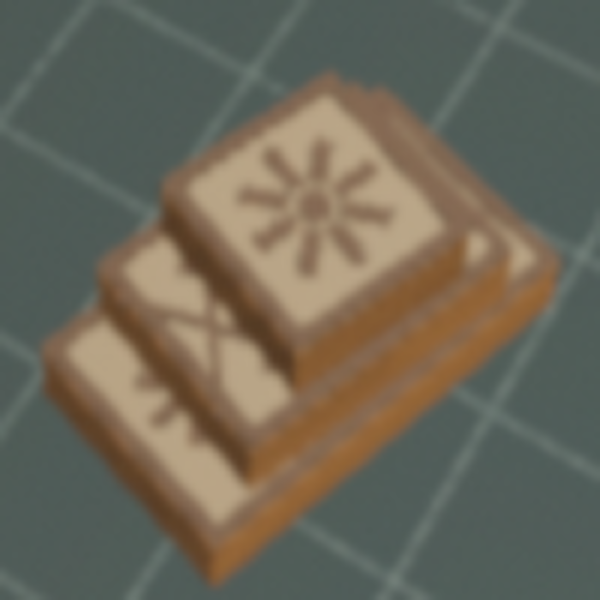

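The small block's rosette centre is at top (238,337) and scene (367.5,374.2), and the stack is undisturbed. Lower the weight.

Emit:
{"fn": "send_rows", "kwargs": {"steps": [{"delta_pos":[0,-0.001,-0.04],"turn":0,"hand":0.03},{"delta_pos":[0,-0.001,-0.08],"turn":0,"hand":0.03},{"delta_pos":[0,-0.001,-0.115],"turn":0,"hand":0.03},{"delta_pos":[0,-0.001,-0.135],"turn":0,"hand":0.03},{"delta_pos":[0,-0.001,-0.143],"turn":0,"hand":0.03},{"delta_pos":[0,-0.001,-0.147],"turn":0,"hand":0.03},{"delta_pos":[0,-0.001,-0.147],"turn":0,"hand":0.03},{"delta_pos":[0,-0.001,-0.147],"turn":0,"hand":0.03}]}}

```text
clock: 6.55
tcp_pos: [0.6277, -0.3028, 0.0314]
tcp_rot: [2.516, 1.879, 0.001]
force: [-0.2, -0.0, -7.5]
grip_width: 0.0445
grasp_force: 63.7
```

```bash
cat >> h.py <<'E'
def tri(s,a,t,b):
    A=[];B=[]
    for S,p in((s,a),(t,b)):
        o,v=ray(S,[p]); v=v[0]/np.linalg.norm(v[0]); M=np.eye(3)-np.outer(v,v); A.append(M);B.append(M@o)
    return np.linalg.lstsq(np.vstack(A),np.hstack(B),rcond=None)[0]
E
python3 - <<'E'
from h import *; import pickle
d=pickle.load(open("s2.pkl","rb")); s,t=d["top"],d["scene"]
a,b=(238,337),(367.5,374.2)
print(tri(s,a,t,b),onz(s,[a],.072),onz(t,[b],.072))
q=lambda L:np.array(L)/6+[200,295]
p=onz(s,q([(135,113),(428,200),(372,360),(92,272)]),.026); print("long",p.mean(0),p)
p=onz(s,q([(193,163),(318,205),(274,342),(148,292)]),.072); print("small",p.mean(0),p)
w=lambda L:np.array(L)/6+[315,340]
for n,L,z in(("long",[(45,345),(215,545),(558,262)],.026),("small",[(330,75),(463,235),(300,345),(168,188)],.072)):
    p=onz(t,w(L),z);print(n,p,(p.mean(0) if len(p)==4 else (p[0]+p[2])/2))
    e=np.diff(p,axis=0); print(np.degrees(np.arctan2(e[:,1],e[:,0])))
E
```

```text
[0.43513484 0.09929696 0.06845603] [[0.43535939 0.09842992]] [[0.43443811 0.10126233]]
long [0.43617458 0.09790163] [[0.48232202 0.1449815 ]
 [0.44977943 0.03258222]
 [0.39012509 0.05344811]
 [0.42247177 0.16059468]]
small [0.43594295 0.0965611 ] [[0.46716707 0.1116061 ]
 [0.45222163 0.06584268]
 [0.40340297 0.08136289]
 [0.42098014 0.12743272]]
long [[0.48170487 0.1450911 ]
 [0.4219655  0.16466509]
 [0.38801955 0.05772753]] [0.43486221 0.10140932]
[ 161.85828739 -107.61137115]
small [[0.44877356 0.06886397]
 [0.40208124 0.08927816]
 [0.41994464 0.13342731]
 [0.46546997 0.11614265]] [0.43406735 0.10192802]
[156.38472961  67.97101255 -20.79034183]
```

Emit:
{"fn": "send_rows", "kwargs": {"steps": [{"delta_pos":[0,0,-0.001],"turn":0,"hand":0.03},{"delta_pos":[0,0,-0.002],"turn":0,"hand":0.03},{"delta_pos":[0,0,-0.002],"turn":0,"hand":0.03}]}}

```text
clock: 6.92
tcp_pos: [0.627, -0.3026, 0.0281]
tcp_rot: [-2.517, -1.879, 0.0]
force: [0.1, -0.5, -7.2]
grip_width: 0.0446
grasp_force: 63.7
```

Emit:
{"fn": "send_rows", "kwargs": {"steps": [{"delta_pos":[0,0,-0.001],"turn":0,"hand":0.03},{"delta_pos":[0,0,-0.0015],"turn":0,"hand":0.03},{"delta_pos":[0,0,-0.0015],"turn":0,"hand":0.03}]}}

```text
clock: 7.3
tcp_pos: [0.6272, -0.3027, 0.0276]
tcp_rot: [2.517, 1.879, 0.0]
force: [-4.1, 1.0, 0.0]
grip_width: 0.0445
grasp_force: 64.5
```

Contact. Release and rise.

Emit:
{"fn": "send_rows", "kwargs": {"steps": [{"delta_pos":[0,0,0],"turn":0,"hand":0.055},{"delta_pos":[0,0,0],"turn":0,"hand":0.07},{"delta_pos":[0,0,0],"turn":0,"hand":0.085},{"delta_pos":[0,0,0],"turn":0,"hand":0.085},{"delta_pos":[0,0,0.01],"turn":0,"hand":0.085},{"delta_pos":[0,0,0.04],"turn":0,"hand":0.085},{"delta_pos":[0,0,0.08],"turn":0,"hand":0.085},{"delta_pos":[0,0,0.12],"turn":0,"hand":0.085},{"delta_pos":[0,0,0.15],"turn":0,"hand":0.085}]}}

```text
clock: 8.43
tcp_pos: [0.6274, -0.3027, 0.1798]
tcp_rot: [2.515, 1.878, 0.002]
force: [0.5, 0.3, -0.3]
grip_width: 0.0848
grasp_force: 0.0
```

Emit:
{"fn": "send_rows", "kwargs": {"steps": [{"delta_pos":[-0.025,0.052,0],"turn":0,"hand":0.085},{"delta_pos":[-0.05,0.105,0],"turn":0,"hand":0.085},{"delta_pos":[-0.075,0.157,0],"turn":0,"hand":0.085},{"delta_pos":[-0.1,0.21,0],"turn":0,"hand":0.085},{"delta_pos":[-0.125,0.262,0],"turn":-0.02,"hand":0.085},{"delta_pos":[-0.15,0.315,0],"turn":-0.04,"hand":0.085},{"delta_pos":[-0.175,0.365,0],"turn":-0.045,"hand":0.085},{"delta_pos":[-0.192,0.402,0],"turn":-0.045,"hand":0.085},{"delta_pos":[-0.192,0.402,-0.02],"turn":-0.045,"hand":0.085},{"delta_pos":[-0.192,0.402,-0.04],"turn":-0.045,"hand":0.085},{"delta_pos":[-0.192,0.402,-0.04],"turn":-0.045,"hand":0.085}]}}

```text
clock: 9.8
tcp_pos: [0.4345, 0.0994, 0.1365]
tcp_rot: [-2.558, -1.823, 0.002]
force: [-0.1, 0.3, -0.1]
grip_width: 0.0849
grasp_force: 0.0
```

```bash
python3 - <<'E'
from plant import *; from h import *
import pickle
d={n:snapshot(n) for n in("top","scene")}; pickle.dump(d,open("s3.pkl","wb"))
print(observe()["tcp_pos"])
a=cv2.resize(d["scene"]["color"][165:400,200:530],(800,570),interpolation=cv2.INTER_CUBIC)
cv2.imwrite("pics/c5.png",a[:,:,::-1])
E
```

```text
[0.43535037 0.09938314 0.13786577]
```

View pics/c5.png

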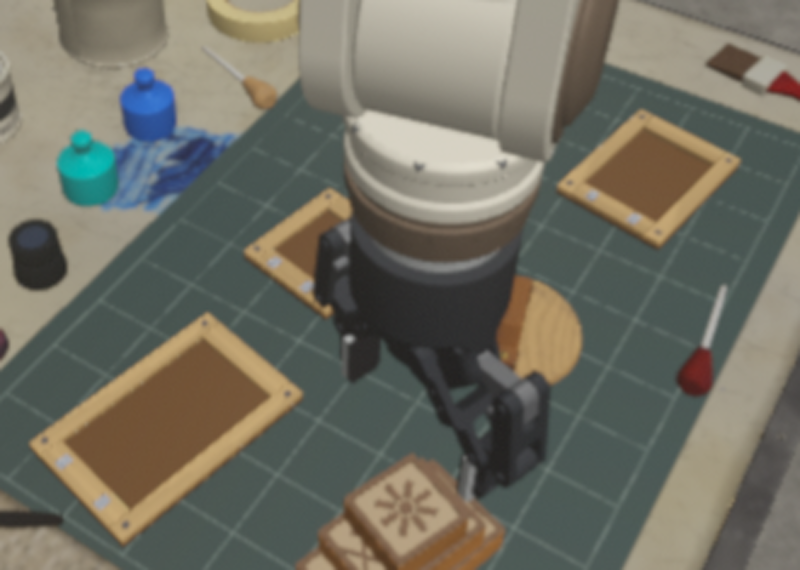

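Medium and long jigs are clear, with frame corners visible at (642,110),(740,155),(658,236),(557,183) and (207,315),(302,388),(124,532),(32,438). The gripper is over the stack. I get scene-view jig centres to balance the camera bias.

```bash
python3 - <<'E'
from h import *; import pickle
d=pickle.load(open("s3.pkl","rb"));t=d["scene"]; t0=pickle.load(open("s0.pkl","rb"))["scene"]
w=lambda L:np.array(L)/(800/330)+[200,165]
def rep(n,p):
    e=np.roll(p,-1,0)-p; print(n,p.mean(0).round(4),np.linalg.norm(e,axis=1).round(3),np.degrees(np.arctan2(e[:,1],e[:,0])).round(1))
rep("M",onz(t,w([(642,111),(740,156),(658,238),(557,184)]),.013))
rep("L",onz(t,w([(207,315),(302,390),(124,534),(32,440)]),.013))
# small: fit frame outline lines in scene0 via colour mask and minAreaRect on frame-top plane; same for windows (brown floor)
hs=cv2.cvtColor(t0["color"],cv2.COLOR_RGB2HSV)
for n,q in(("S",(335,267)),("M",(468,236)),("L",(269,337))):
    m=((hs[...,0]<25)&(hs[...,1]>110)&(hs[...,2]<140)).astype(np.uint8)
    nl,lab=cv2.connectedComponents(m,connectivity=4); c=cv2.findContours((lab==lab[q[1],q[0]]).astype(np.uint8),0,1)[0][0]
    print(n,"window",rect(t0,c,.007), rect(t0,c,.013))
s0=pickle.load(open("s0.pkl","rb"))["top"]; hs=cv2.cvtColor(s0["color"],cv2.COLOR_RGB2HSV)
for n,q in(("S",(326,258)),("M",(420,334)),("L",(246,255))):
    m=((hs[...,0]<25)&(hs[...,1]>110)&(hs[...,2]<140)).astype(np.uint8)
    nl,lab=cv2.connectedComponents(m,connectivity=4); c=cv2.findContours((lab==lab[q[1],q[0]]).astype(np.uint8),0,1)[0][0]
    print(n,"top window",rect(s0,c,.007), rect(s0,c,.013))
E
```

```text
M [ 0.435  -0.3036] [0.089 0.125 0.091 0.123] [ 173.3   79.8   -8.1 -101. ]
L [0.6177 0.0972] [0.096 0.155 0.097 0.153] [ 169.5   77.5  -11.6 -103. ]
S window [613.3 -95.6  58.5  60.8 -11.7] [610.4 -90.9  58.   60.2 -11.7]
M window [ 436.1 -309.2   65.5   90.1   -9.8] [ 434.8 -302.7   64.9   89.3   -9.8]
L window [620.7  95.9  71.1 123.6 -12.2] [617.7  98.8  70.5 122.5 -12.2]
S top window [611.8 -92.2  60.1  61.  -11.7] [611.4 -92.3  59.8  60.6 -11.7]
M top window [ 434.4 -305.5   66.8   91.4   -9.6] [ 435.  -304.4   66.4   90.8   -9.6]
L top window [619.3  99.   72.5 123.4 -12.2] [618.8  97.7  72.1 122.6 -12.2]
```

Emit:
{"fn": "send_rows", "kwargs": {"steps": [{"delta_pos":[0,0,-0.03],"turn":0,"hand":0.085},{"delta_pos":[0,0,-0.06],"turn":0,"hand":0.085},{"delta_pos":[0,0,-0.077],"turn":0,"hand":0.085},{"delta_pos":[0,0,-0.083],"turn":0,"hand":0.085},{"delta_pos":[0,0,-0.083],"turn":0,"hand":0.085},{"delta_pos":[0,0,-0.083],"turn":0,"hand":0.06},{"delta_pos":[0,0,-0.083],"turn":0,"hand":0.045},{"delta_pos":[0,0,-0.083],"turn":0,"hand":0.045},{"delta_pos":[0,0,-0.083],"turn":0,"hand":0.045},{"delta_pos":[0,0,-0.083],"turn":0,"hand":0.045},{"delta_pos":[0,0,-0.083],"turn":0,"hand":0.045}], "force": 35}}

```text
clock: 11.28
tcp_pos: [0.4357, 0.0996, 0.0548]
tcp_rot: [2.558, 1.822, 0.002]
force: [-0.3, 0.3, 5.4]
grip_width: 0.0513
grasp_force: 36.6
```

Emit:
{"fn": "send_rows", "kwargs": {"steps": [{"delta_pos":[0,0,0.005],"turn":0,"hand":0.045},{"delta_pos":[0,0,0.025],"turn":0,"hand":0.045},{"delta_pos":[0,0,0.05],"turn":0,"hand":0.045},{"delta_pos":[0.02,-0.02,0.06],"turn":0.03,"hand":0.045},{"delta_pos":[0.05,-0.055,0.06],"turn":0.06,"hand":0.045},{"delta_pos":[0.08,-0.09,0.06],"turn":0.1,"hand":0.045},{"delta_pos":[0.11,-0.122,0.06],"turn":0.13,"hand":0.045},{"delta_pos":[0.14,-0.155,0.06],"turn":0.13,"hand":0.045},{"delta_pos":[0.165,-0.18,0.06],"turn":0.13,"hand":0.045},{"delta_pos":[0.176,-0.1915,0.06],"turn":0.13,"hand":0.045},{"delta_pos":[0.176,-0.1915,0.06],"turn":0.13,"hand":0.045}]}}

```text
clock: 12.65
tcp_pos: [0.6111, -0.0923, 0.1134]
tcp_rot: [-2.435, -1.983, 0.001]
force: [0.1, 0.5, -0.6]
grip_width: 0.0511
grasp_force: 36.6
```

```bash
python3 - <<'E'
from plant import *; from h import *
import pickle
d={n:snapshot(n) for n in("top","scene")}; pickle.dump(d,open("s4.pkl","wb"))
o=observe(); print(o["tcp_pos"],o["tcp_rot"],o["force"],o["grip_width"])
o=np.zeros((600,800,3),np.uint8)
o[:400,:400]=cv2.resize(d["scene"]["color"][200:300,290:390],(400,400),interpolation=cv2.INTER_CUBIC)
o[:400,400:]=cv2.resize(d["scene"]["color"][340:440,315:415],(400,400),interpolation=cv2.INTER_CUBIC)
cv2.imwrite("pics/c6.png",o[:400,:,::-1])
E
```

```text
[ 0.61055392 -0.09135061  0.1138142 ] [-2.43417113e+00 -1.98503087e+00  4.26267767e-04] [-0.29634823  0.40753597 -1.35744679] 0.051583069783291795
```

View pics/c6.png

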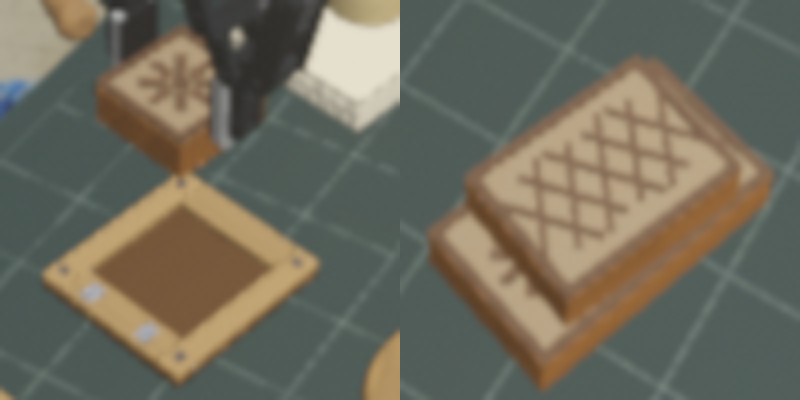

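The small block is held level over its jig, and the medium block's lattice is clean on the stack. Lower it.

Emit:
{"fn": "send_rows", "kwargs": {"steps": [{"delta_pos":[0,0,-0.03],"turn":0,"hand":0.045},{"delta_pos":[0,0,-0.06],"turn":0,"hand":0.045},{"delta_pos":[0,0,-0.08],"turn":0,"hand":0.045},{"delta_pos":[0,0,-0.09],"turn":0,"hand":0.045},{"delta_pos":[0,0,-0.096],"turn":0,"hand":0.045},{"delta_pos":[0,0,-0.099],"turn":0,"hand":0.045},{"delta_pos":[0,0,-0.1],"turn":0,"hand":0.045},{"delta_pos":[0,0,-0.1],"turn":0,"hand":0.045}]}}

```text
clock: 13.75
tcp_pos: [0.6114, -0.0922, 0.0142]
tcp_rot: [2.435, 1.985, 0.001]
force: [-0.6, 0.3, -1.8]
grip_width: 0.0514
grasp_force: 36.7
```

```bash
python3 - <<'E'
from h import *; import pickle
d=pickle.load(open("s4.pkl","rb"));t=d["scene"];s=d["top"]
print(onz(t,[(290+45.2,200+20.5)],.131))
w=lambda L:np.array(L)/4+[315,340]-[100,0]
p=onz(t,w([(640,62),(740,170),(572,285),(468,185)]),.049)
e=np.roll(p,-1,0)-p; print(p.mean(0),np.linalg.norm(e,axis=1),np.degrees(np.arctan2(e[:,1],e[:,0])))
E
```

```text
[[ 0.60934521 -0.08927287]]
[0.43420651 0.10235214] [0.05493826 0.07543832 0.0513105  0.08183632] [ 159.41857328   67.9830653   -13.42324193 -109.08451057]
```

Emit:
{"fn": "send_rows", "kwargs": {"steps": [{"delta_pos":[0,0,-0.001],"turn":0,"hand":0.045},{"delta_pos":[0,0,-0.0015],"turn":0,"hand":0.045},{"delta_pos":[0,0,-0.0015],"turn":0,"hand":0.045}]}}

```text
clock: 14.12
tcp_pos: [0.6113, -0.0921, 0.0129]
tcp_rot: [2.435, 1.985, 0.001]
force: [-1.0, 0.2, 5.4]
grip_width: 0.0513
grasp_force: 37.2
```

Emit:
{"fn": "send_rows", "kwargs": {"steps": [{"delta_pos":[0,0,0],"turn":0,"hand":0.06},{"delta_pos":[0,0,0],"turn":0,"hand":0.075},{"delta_pos":[0,0,0],"turn":0,"hand":0.085},{"delta_pos":[0,0,0],"turn":0,"hand":0.085},{"delta_pos":[0,0,0.01],"turn":0,"hand":0.085},{"delta_pos":[0,0,0.04],"turn":0,"hand":0.085},{"delta_pos":[0,0,0.08],"turn":0,"hand":0.085},{"delta_pos":[0,0,0.1],"turn":0,"hand":0.085}]}}

```text
clock: 15.12
tcp_pos: [0.612, -0.0922, 0.1157]
tcp_rot: [2.433, 1.983, 0.004]
force: [0.4, -0.0, -0.3]
grip_width: 0.0851
grasp_force: 0.0
```

Emit:
{"fn": "send_rows", "kwargs": {"steps": [{"delta_pos":[-0.035,0.038,0],"turn":-0.05,"hand":0.085},{"delta_pos":[-0.07,0.076,0],"turn":-0.1,"hand":0.085},{"delta_pos":[-0.105,0.114,0],"turn":-0.1,"hand":0.085},{"delta_pos":[-0.14,0.152,0],"turn":-0.1,"hand":0.085},{"delta_pos":[-0.17,0.185,0],"turn":-0.1,"hand":0.085},{"delta_pos":[-0.1765,0.1915,0],"turn":-0.1,"hand":0.085},{"delta_pos":[-0.1765,0.1915,-0.03],"turn":-0.1,"hand":0.085},{"delta_pos":[-0.1765,0.1915,-0.06],"turn":-0.1,"hand":0.085},{"delta_pos":[-0.1765,0.1915,-0.075],"turn":-0.1,"hand":0.085},{"delta_pos":[-0.1765,0.1915,-0.081],"turn":-0.1,"hand":0.085},{"delta_pos":[-0.1765,0.1915,-0.081],"turn":-0.1,"hand":0.085}]}}

```text
clock: 16.5
tcp_pos: [0.435, 0.0993, 0.0318]
tcp_rot: [2.531, 1.86, 0.001]
force: [-0.1, -0.3, 1.1]
grip_width: 0.0849
grasp_force: 0.0
```

```bash
python3 - <<'E'
from plant import *; from h import *
import pickle
s=snapshot("scene"); pickle.dump(s,open("s5.pkl","wb")); t=s["color"]
o=observe(); print(o["tcp_pos"],o["tcp_rot"],o["force"],o["grip_width"])
o=np.zeros((400,800,3),np.uint8)
o[:,:400]=cv2.resize(t[220:320,290:390],(400,400),interpolation=cv2.INTER_CUBIC)
o[:,400:]=cv2.resize(t[140:240,340:440],(400,400),interpolation=cv2.INTER_CUBIC)
cv2.imwrite("pics/c7.png",o[:,:,::-1])
E
```

```text
[0.43519823 0.09940031 0.0321031 ] [2.53112228e+00 1.86019917e+00 1.30872021e-03] [ 0.41144724 -0.11906692  0.16458296] 0.08533159861331217
```

View pics/c7.png

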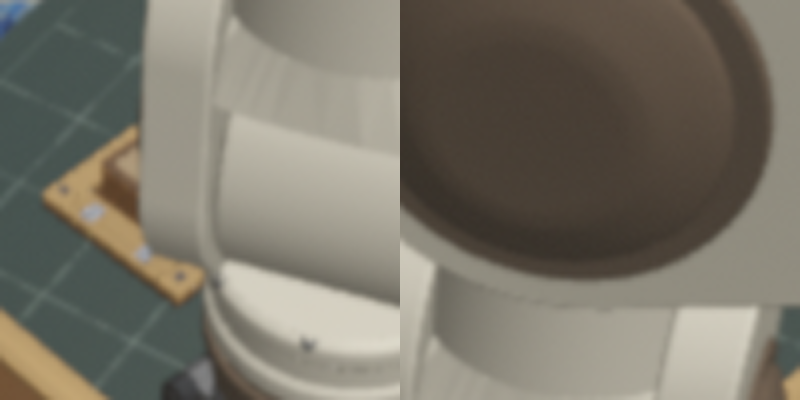

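The arm hides the jig; only the block's corner is visible inside the frame. I grip the medium block and check again when lifted.

Emit:
{"fn": "send_rows", "kwargs": {"steps": [{"delta_pos":[0,0,-0.001],"turn":0,"hand":0.065},{"delta_pos":[0,0,-0.001],"turn":0,"hand":0.05},{"delta_pos":[0,0,-0.001],"turn":0,"hand":0.05},{"delta_pos":[0,0,-0.001],"turn":0,"hand":0.05},{"delta_pos":[0,0,-0.001],"turn":0,"hand":0.05}]}}

```text
clock: 17.18
tcp_pos: [0.4352, 0.0995, 0.0311]
tcp_rot: [2.531, 1.86, 0.002]
force: [-0.8, -0.6, 6.1]
grip_width: 0.0573
grasp_force: 37.7
```

Emit:
{"fn": "send_rows", "kwargs": {"steps": [{"delta_pos":[0,0,0.005],"turn":0,"hand":0.05},{"delta_pos":[0,0,0.025],"turn":0,"hand":0.05},{"delta_pos":[0,0,0.055],"turn":0,"hand":0.05},{"delta_pos":[0,0,0.08],"turn":0,"hand":0.05},{"delta_pos":[0,-0.03,0.08],"turn":0.03,"hand":0.05},{"delta_pos":[0,-0.075,0.08],"turn":0.06,"hand":0.05},{"delta_pos":[0,-0.12,0.08],"turn":0.1,"hand":0.05},{"delta_pos":[0,-0.17,0.08],"turn":0.11,"hand":0.05},{"delta_pos":[0,-0.22,0.08],"turn":0.11,"hand":0.05},{"delta_pos":[0,-0.27,0.08],"turn":0.11,"hand":0.05},{"delta_pos":[0,-0.32,0.08],"turn":0.11,"hand":0.05},{"delta_pos":[0,-0.36,0.08],"turn":0.11,"hand":0.05}]}}

```text
clock: 18.68
tcp_pos: [0.4342, -0.2624, 0.1103]
tcp_rot: [-2.426, -1.996, 0.0]
force: [1.0, -0.0, -0.4]
grip_width: 0.0572
grasp_force: 37.4
```

Emit:
{"fn": "send_rows", "kwargs": {"steps": [{"delta_pos":[0,-0.03,0],"turn":0,"hand":0.05},{"delta_pos":[0,-0.0435,0],"turn":0,"hand":0.05},{"delta_pos":[0,-0.0435,0],"turn":0,"hand":0.05}]}}

```text
clock: 19.05
tcp_pos: [0.4345, -0.3042, 0.11]
tcp_rot: [-2.425, -1.996, 0.0]
force: [0.1, 1.4, -0.1]
grip_width: 0.0572
grasp_force: 37.4
```

```bash
python3 - <<'E'
from plant import *; from h import *
import pickle
d={n:snapshot(n) for n in("top","scene")}; pickle.dump(d,open("s6.pkl","wb"));t=d["scene"]["color"]
o=observe(); print(o["tcp_pos"],o["tcp_rot"],o["force"],o["grip_width"])
cv2.imwrite("pics/c8.png",cv2.resize(t[150:450,240:540],(600,600),interpolation=cv2.INTER_CUBIC)[:,:,::-1])
E
```

```text
[ 0.43462793 -0.30321612  0.11021093] [-2.42419622e+00 -1.99722466e+00 -1.31898403e-04] [ 0.27460125 -0.51377439 -1.19167642] 0.05713377155086701
```

View pics/c8.png

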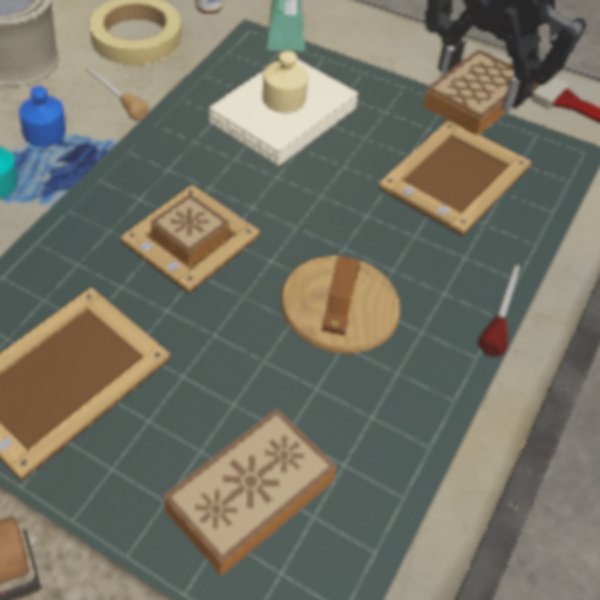

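Weight stands mid-card at (286,90), the small block is seated at (190,220), and the long block with its three rosettes remains at (250,481). The medium block is held level over its jig.

```bash
python3 - <<'E'
from h import *; import pickle
d=pickle.load(open("s6.pkl","rb"));t=d["scene"];s=d["top"]
f=lambda u,v:(u/2+240,v/2+150)
print("small",onz(t,[f(190,220)],.030),"med held",onz(t,[f(478,84)],.128),"long",onz(t,[f(250,481)],.026),"knob",onz(t,[f(287,61)],.077))
hs=cv2.cvtColor(s["color"],cv2.COLOR_RGB2HSV); m=((hs[...,0]<60)&(hs[...,2]>70)).astype(np.uint8); m[:305]=0;m[372:]=0;m[:,:208]=0;m[:,290:]=0
c=max(cv2.findContours(m,0,1)[0],key=cv2.contourArea); print(rect(s,c,.026))
E
```

```text
small [[ 0.61112121 -0.09197824]] med held [[ 0.43441946 -0.29523451]] long [[0.43565145 0.10192428]] knob [[ 0.6235013  -0.29429255]]
[436.7  99.5  69.9 120.1 -17.3]
```

Emit:
{"fn": "send_rows", "kwargs": {"steps": [{"delta_pos":[0,0,-0.03],"turn":0.02,"hand":0.05},{"delta_pos":[0,0,-0.06],"turn":0.02,"hand":0.05},{"delta_pos":[0,0,-0.08],"turn":0.02,"hand":0.05},{"delta_pos":[0,0,-0.09],"turn":0.02,"hand":0.05},{"delta_pos":[0,0,-0.095],"turn":0.02,"hand":0.05},{"delta_pos":[0,0,-0.097],"turn":0.02,"hand":0.05},{"delta_pos":[0,0,-0.097],"turn":0.02,"hand":0.05}]}}

```text
clock: 20.02
tcp_pos: [0.4349, -0.3042, 0.0138]
tcp_rot: [2.404, 2.021, 0.0]
force: [-0.2, -0.6, -1.1]
grip_width: 0.0574
grasp_force: 37.4
```

Emit:
{"fn": "send_rows", "kwargs": {"steps": [{"delta_pos":[0,0,-0.001],"turn":0,"hand":0.05},{"delta_pos":[0,0,-0.002],"turn":0,"hand":0.05},{"delta_pos":[0,0,-0.002],"turn":0,"hand":0.05}]}}

```text
clock: 20.4
tcp_pos: [0.4349, -0.3043, 0.0122]
tcp_rot: [2.404, 2.021, 0.0]
force: [-2.3, 1.5, 5.9]
grip_width: 0.0568
grasp_force: 37.9
```

Emit:
{"fn": "send_rows", "kwargs": {"steps": [{"delta_pos":[0,0,0],"turn":0,"hand":0.065},{"delta_pos":[0,0,0],"turn":0,"hand":0.085},{"delta_pos":[0,0,0],"turn":0,"hand":0.085},{"delta_pos":[0,0,0],"turn":0,"hand":0.085},{"delta_pos":[0,0,0.01],"turn":0,"hand":0.085},{"delta_pos":[0,0,0.04],"turn":0,"hand":0.085},{"delta_pos":[0,0,0.08],"turn":0,"hand":0.085},{"delta_pos":[0,0,0.1],"turn":0,"hand":0.085}]}}

```text
clock: 21.4
tcp_pos: [0.4353, -0.3045, 0.1144]
tcp_rot: [2.403, 2.019, 0.001]
force: [-0.3, 0.1, 1.0]
grip_width: 0.0849
grasp_force: 0.0
```

Emit:
{"fn": "send_rows", "kwargs": {"steps": [{"delta_pos":[0,0.05,0],"turn":0,"hand":0.085},{"delta_pos":[0,0.1,0],"turn":0,"hand":0.085},{"delta_pos":[0,0.15,0],"turn":-0.04,"hand":0.085},{"delta_pos":[0,0.2,0],"turn":-0.08,"hand":0.085},{"delta_pos":[0,0.25,0],"turn":-0.13,"hand":0.085},{"delta_pos":[0,0.3,0],"turn":-0.13,"hand":0.085},{"delta_pos":[0,0.35,0],"turn":-0.13,"hand":0.085},{"delta_pos":[0.001,0.39,0],"turn":-0.13,"hand":0.085},{"delta_pos":[0.001,0.404,0],"turn":-0.13,"hand":0.085},{"delta_pos":[0.001,0.404,0],"turn":-0.13,"hand":0.085}]}}

```text
clock: 22.65
tcp_pos: [0.4357, 0.1002, 0.1116]
tcp_rot: [2.53, 1.863, 0.0]
force: [-0.9, -0.3, 0.2]
grip_width: 0.0853
grasp_force: 0.0
```

```bash
python3 - <<'E'
from plant import *; from h import *
import pickle
d={n:snapshot(n) for n in("top","scene")}; pickle.dump(d,open("s7.pkl","wb"));t=d["scene"]["color"];s=d["top"]["color"]
o=observe(); print(o["tcp_pos"],o["tcp_rot"],o["grip_width"])
o=np.zeros((400,800,3),np.uint8)
o[:,:400]=cv2.resize(t[190:290,415:515],(400,400),interpolation=cv2.INTER_CUBIC)
o[:,400:]=cv2.resize(s[215:365,370:520],(400,400),interpolation=cv2.INTER_CUBIC)
cv2.imwrite("pics/c9.png",o[:,:,::-1])
E
```

```text
[0.43568815 0.09908729 0.11145044] [ 2.53150405e+00  1.85995483e+00 -2.64149991e-04] 0.08515555842171091
```

View pics/c9.png

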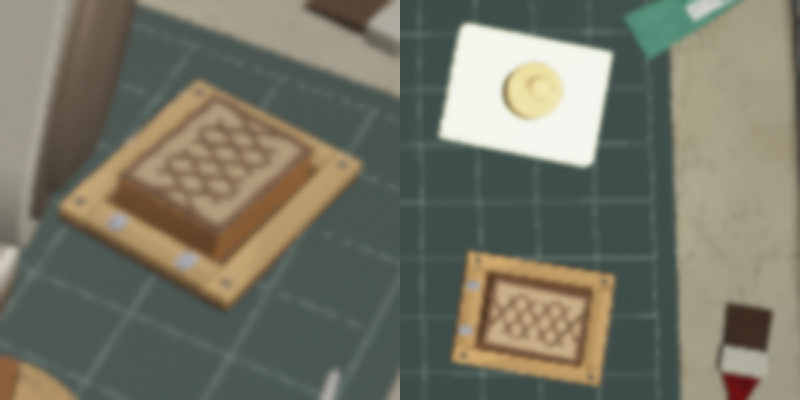

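The medium block is seated and centred, and the weight is near the middle of the card. Now the long block.

Emit:
{"fn": "send_rows", "kwargs": {"steps": [{"delta_pos":[0,0,-0.035],"turn":0,"hand":0.085},{"delta_pos":[0,0,-0.07],"turn":0,"hand":0.085},{"delta_pos":[0,0,-0.09],"turn":0,"hand":0.085},{"delta_pos":[0,0,-0.1],"turn":0,"hand":0.085},{"delta_pos":[0,0,-0.103],"turn":0,"hand":0.085},{"delta_pos":[0,0,-0.103],"turn":0,"hand":0.085},{"delta_pos":[0,0,-0.103],"turn":0,"hand":0.07},{"delta_pos":[0,0,-0.103],"turn":0,"hand":0.055},{"delta_pos":[0,0,-0.103],"turn":0,"hand":0.055},{"delta_pos":[0,0,-0.103],"turn":0,"hand":0.055},{"delta_pos":[0,0,-0.103],"turn":0,"hand":0.055}]}}

```text
clock: 24.12
tcp_pos: [0.4361, 0.1, 0.0093]
tcp_rot: [2.531, 1.86, 0.002]
force: [-1.1, -0.4, 5.3]
grip_width: 0.0627
grasp_force: 38.9
```

Emit:
{"fn": "send_rows", "kwargs": {"steps": [{"delta_pos":[0,0,0.005],"turn":0,"hand":0.055},{"delta_pos":[0,0,0.025],"turn":0,"hand":0.055},{"delta_pos":[0,0,0.055],"turn":0,"hand":0.055},{"delta_pos":[0,0,0.08],"turn":0,"hand":0.055},{"delta_pos":[0.02,0,0.08],"turn":0.03,"hand":0.055},{"delta_pos":[0.055,-0.001,0.08],"turn":0.06,"hand":0.055},{"delta_pos":[0.09,-0.001,0.08],"turn":0.085,"hand":0.055},{"delta_pos":[0.125,-0.002,0.08],"turn":0.085,"hand":0.055},{"delta_pos":[0.155,-0.002,0.08],"turn":0.085,"hand":0.055},{"delta_pos":[0.175,-0.002,0.08],"turn":0.085,"hand":0.055},{"delta_pos":[0.1825,-0.002,0.08],"turn":0.085,"hand":0.055},{"delta_pos":[0.1825,-0.002,0.08],"turn":0.085,"hand":0.055}]}}

```text
clock: 25.62
tcp_pos: [0.6179, 0.0979, 0.088]
tcp_rot: [-2.45, -1.966, 0.001]
force: [-0.9, 0.1, -1.7]
grip_width: 0.0629
grasp_force: 39.2
```

```bash
python3 - <<'E'
from plant import *; from h import *
import pickle
d={n:snapshot(n) for n in("top","scene")}; pickle.dump(d,open("s8.pkl","wb"));t=d["scene"]["color"]
o=observe(); print(o["tcp_pos"],o["tcp_rot"],o["force"],o["grip_width"])
cv2.imwrite("pics/c10.png",cv2.resize(t[230:400,180:350],(600,600),interpolation=cv2.INTER_CUBIC)[:,:,::-1])
E
```

```text
[0.61748651 0.09798357 0.08834209] [-2.44955629e+00 -1.96660413e+00  5.58287641e-04] [-0.4084359  -0.83813348 -2.4429729 ] 0.06307734940258554
```

View pics/c10.png

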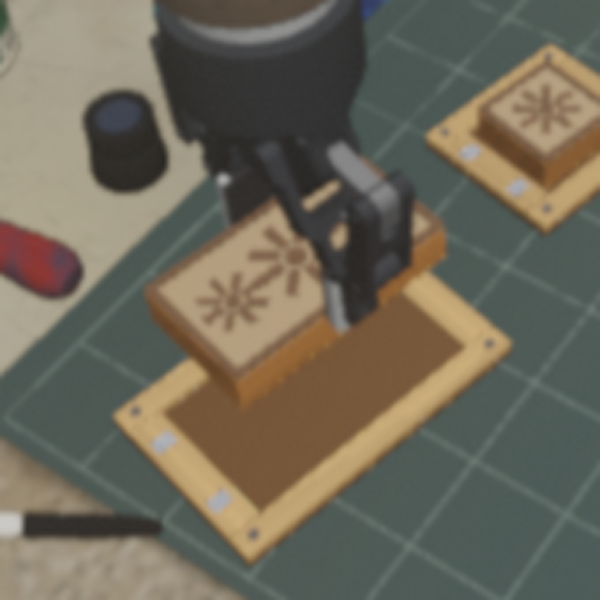

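The long block is held level above its jig with sides parallel, its centre rosette at crop (293,257). I check its offset.

```bash
python3 - <<'E'
from h import *; import pickle
t=pickle.load(open("s8.pkl","rb"))["scene"]
f=lambda u,v:(u*170/600+180,v*170/600+230)
print(onz(t,[f(295,257)],.105)); 
p=onz(t,[f(148,292),f(240,372)],.105); print(p,p.mean(0))
E
```

```text
[[0.61649896 0.10001146]]
[[0.65681622 0.14801899]
 [0.59864677 0.15784828]] [0.6277315  0.15293364]
```

Emit:
{"fn": "send_rows", "kwargs": {"steps": [{"delta_pos":[0.001,0,-0.03],"turn":0,"hand":0.055},{"delta_pos":[0.001,0,-0.055],"turn":0,"hand":0.055},{"delta_pos":[0.001,0,-0.067],"turn":0,"hand":0.055},{"delta_pos":[0.001,0,-0.072],"turn":0,"hand":0.055},{"delta_pos":[0.001,0,-0.074],"turn":0,"hand":0.055},{"delta_pos":[0.001,0,-0.0755],"turn":0,"hand":0.055},{"delta_pos":[0.001,0,-0.0755],"turn":0,"hand":0.055}]}}

```text
clock: 26.6
tcp_pos: [0.6195, 0.098, 0.0133]
tcp_rot: [2.45, 1.966, 0.001]
force: [0.1, 0.2, -1.0]
grip_width: 0.0631
grasp_force: 39.3
```

Emit:
{"fn": "send_rows", "kwargs": {"steps": [{"delta_pos":[0,0,-0.001],"turn":0,"hand":0.055},{"delta_pos":[0,0,-0.0015],"turn":0,"hand":0.055},{"delta_pos":[0,0,-0.0015],"turn":0,"hand":0.055}]}}

```text
clock: 26.98
tcp_pos: [0.6195, 0.098, 0.0133]
tcp_rot: [2.449, 1.966, 0.002]
force: [-5.1, -0.6, 10.3]
grip_width: 0.0633
grasp_force: 40.6
```

Contact on the floor. Release, rise and back off to one side.

Emit:
{"fn": "send_rows", "kwargs": {"steps": [{"delta_pos":[0,0,0],"turn":0,"hand":0.07},{"delta_pos":[0,0,0],"turn":0,"hand":0.085},{"delta_pos":[0,0,0],"turn":0,"hand":0.085},{"delta_pos":[0,0,0],"turn":0,"hand":0.085},{"delta_pos":[0,0,0.01],"turn":0,"hand":0.085},{"delta_pos":[0,0,0.04],"turn":0,"hand":0.085},{"delta_pos":[0,0,0.09],"turn":0,"hand":0.085},{"delta_pos":[0,0,0.14],"turn":0,"hand":0.085},{"delta_pos":[-0.05,0,0.18],"turn":0,"hand":0.085},{"delta_pos":[-0.1,0,0.18],"turn":0,"hand":0.085},{"delta_pos":[-0.15,0,0.18],"turn":0,"hand":0.085},{"delta_pos":[-0.2,0,0.18],"turn":0,"hand":0.085}]}}

```text
clock: 28.48
tcp_pos: [0.4176, 0.0978, 0.1921]
tcp_rot: [2.45, 1.966, 0.002]
force: [-0.2, 0.1, 0.6]
grip_width: 0.085
grasp_force: 0.0
```

Emit:
{"fn": "send_rows", "kwargs": {"steps": [{"delta_pos":[-0.02,-0.03,0],"turn":0,"hand":0.085},{"delta_pos":[-0.04,-0.06,0],"turn":0,"hand":0.085},{"delta_pos":[-0.06,-0.09,0],"turn":0,"hand":0.085},{"delta_pos":[-0.06,-0.12,0],"turn":0,"hand":0.085},{"delta_pos":[-0.06,-0.12,0],"turn":0,"hand":0.085},{"delta_pos":[-0.06,-0.12,0],"turn":0,"hand":0.085}]}}

```text
clock: 29.22
tcp_pos: [0.3592, -0.0219, 0.1918]
tcp_rot: [2.45, 1.966, 0.001]
force: [-0.3, -0.3, 0.0]
grip_width: 0.0851
grasp_force: 0.0
```

```bash
python3 - <<'E'
from plant import *; from h import *
d={n:snapshot(n) for n in("top","scene")};t=d["scene"]["color"];s=d["top"]["color"]
o=np.zeros((500,800,3),np.uint8)
o[:,:400]=cv2.resize(t[160:410,195:395],(400,500),interpolation=cv2.INTER_CUBIC)
o[:370,400:]=cv2.resize(s[200:385,200:400],(400,370),interpolation=cv2.INTER_CUBIC)
cv2.imwrite("pics/c11.png",o[:,:,::-1])
E
```

```text
(no output)
```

View pics/c11.png

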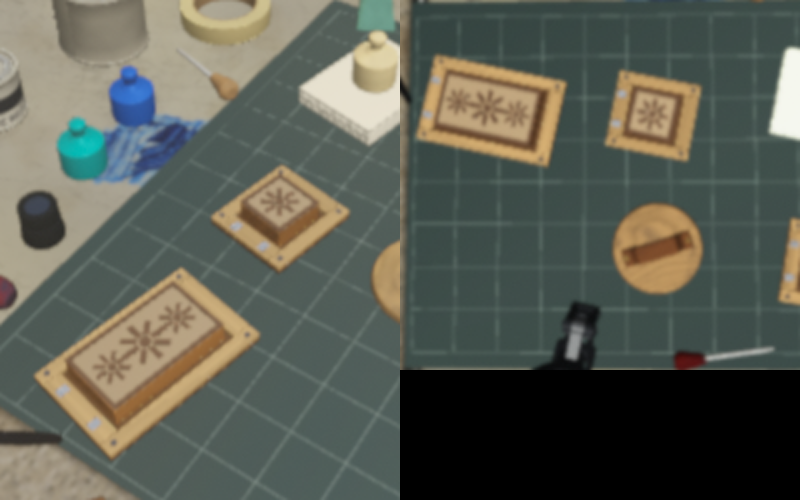

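The picture shows the long block flat and seated in its jig (top crop (488,105)), the small block seated (653,113), the weight upright on the card (375,62), and the baren in place.

```bash
python3 -c "
from plant import *
print(hand_in())"
```

```text
the job is handed in; nothing more can be done
None
```

The job is handed in: in the last pictures the brass weight stands near the middle of the card pile, each block lies flat and face up in its own jig, and the baren is where it was; `hand_in()` returned no verdict.

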